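# Unlock the lemon slicer's hand guard

### The arm

A 6-joint arm with a two-finger parallel gripper is mounted at the origin on a cart in front of the work surface, level with it; the furniture and walls round the work are solid. World frame = base frame: x ahead of the robot, y to its left, z up, the work surface at z = 0. Lengths are in mm, angles in degrees, forces in N, time in s.
With the tool pointing down it reaches from about 300 to 850 mm from the base axis. Payload 4.2 kg.
Tool frame: the origin (TCP) lies at the very end of the fingers, on their centre line; the grasp point (between the pads) lies 19 mm behind it; z points along the fingers, y is the line along which they close (so a half turn about z gives the same grasp; the last joint's range is limited). The gripper opens to 91 mm and grips with 3 to 60 N. Pads are 32 mm wide; open, the fingers measure 118 mm over their backs; the gripper's body (76 mm by 178 mm) begins 60 mm behind the grasp point.
Start: joints at [-71.448, 18.312, 89.639, -0, 72.044, -1.146], TCP at [193.818, -541.369, 193.276] pointing down, gripper open.
Joint ranges: [-177.97, 177.97], [-48.28, 115.42], [12.27, 149.76], [-77.06, 257.06], [2.81, 150.46], [-146.56, 146.56]. Speed limits (degrees/s): [147.25, 147.25, 180, 180, 180, 180].

### API

Orientations are given as [roll, pitch, yaw] about the fixed x, y, z axes, in that order (R = Rz(yaw) Ry(pitch) Rx(roll)).
In Python, from workcell import * gives the robot as it stands.
- The arm moves only by the tool move_arm, never from a script. Its argument "motion" is a list of rows, each a list of 3 entries, a list of its own where there are three numbers: the finger opening in mm, from 0 to 91.2, then the shift along the world's x, y, z in units of 25 mm (1.0 is 25 mm), then the turn, a rotation vector about the world's x, y, z in units of 4 degrees (1.0 is 4 degrees). In form: [[grip, [x, y, z], [ax, ay, az]], ...]. A call has 1 to 20 rows; each row shifts and turns the commanded pose from where the row before left it; what a row does not reach is not made up. A row lasts 1/12 s, in which the tool goes at most 41.7 mm and 7.16 degrees, less where a joint would pass 70% of its speed; a pose out of reach is approached as far as the arm can. A call with a number of a shift or a turn outside -1 to 1 is refused whole. A call with a gripper value outside its range is refused whole. The fingers move at their own pace and stop on an object; "grip_force" is the grip in N (left out, the last holds). Time passes only in rows, so rows that do not move let the fingers close. It gives the time, the measured TCP pose, the force, the opening and the grip force at its end, in the units of the state.
- state(): the state, without advancing time (a new reading comes with each control period).
- grab_frame(name): name is "side" or "top" or "wrist"; returns the picture (400x640x3 uint8, blue, green, red); there is no depth.
- camera_info(name): a dict with "fx", "fy", "cx", "cy" (pixels), "k1" (the pictures are not rectified: a ray, as slopes to the right and down, at radius r is drawn at 1 + k1 r^2 times it, then the intrinsics apply), "rvec" (rotation vector, rad) and "tvec" (3), from world to camera coordinates, as OpenCV has them. Camera axes: x right, y down, z forward; pixel columns grow to the right and rows downward; lengths in mm; the calibration is good to about 2 mm. A picture is of the moment at which its call begins: read the wrist's pose just before it. camera_info takes no time and is no camera call; for the wrist camera it gives the pose at the moment of the call.
- job_done(): hands the job in; it is judged then, once.
The state is a dict: "time_s": time; "qpos": joint angles; "qvel": joint speeds; "effort": joint torques, N m; "ee_pos": TCP position; "ee_rot": TCP orientation; "force": force on the tool from outside, world axes, zero at the start; "torque": the same for the moment, N m; "gripper_width": finger opening in mm; "gripper_force": force on a finger pad.
Only numpy, scipy, OpenCV 4.12 (cv2) and the standard library are available. Lean on these libraries where they do the work, as an engineer would, in place of code of your own. Each camera call takes 0.05 s, during which the arm holds its last target. There are 200 camera calls.

### The job

The hand guard of the lemon slicer is parked over the blade and locked there by a spring catch; make the slicer ready for the next lemon. With a fingertip press the catch's pad all the way down and, keeping it held down, push the guard by its side lug until the whole lug has passed the catch pin, then let the catch spring back up and push the guard on to the stop at the other end. Only press and push: grip or lift nothing, leave the guard's knob and the front of the lug alone, keep the slicer where it stands, do not disturb the things around it, and finish clear of everything.

Things in the scene. Friction and masses are not known exactly. Their poses are not given: they have to be found in the camera images.
- slicer: Slicer 130 mm wide (its x), 330 mm long (its y), loose on rubber feet, about 2.4 kg: white frame and steel bed on a clear bin. Origin at the middle of its underside; z up. Its -x long side, facing the robot, is a flat ledge 40 mm wide, top at z 68 mm, that carries the catch. Rails and end caps reach z 80 mm. Its +y end (robot's left) is the parking end, -y the loading end.
- thumb_catch: Spring catch on the ledge, one piece: grey pad 26 mm wide (x), 95 mm long (y), and a steel pin beside it. Origin: place to press, on the pad's top and centre line, 25 mm in +y of the parked lug's pushed face; axes as the slicer's. From here the pad runs 34 mm to +y, 61 mm to -y. Released it stands 10.5 mm above the ledge; pressed fully, nearly flush: a fingertip can slide on along the ledge.
- pin_top (a point): Top centre of the catch's square steel pin, 8 x 8 mm, beside the pad on its rail side (18 mm from the pad's centre line); it moves down with the pad, its top 7.5 mm above the pad's. Released, it stands 3 mm in front (-y) of the parked lug.
- catch (a joint): How far the catch is pressed: 0 released, 0.010 m fully down. Its spring pushes back with 3 N at first and 6 N when fully down. The pin lets the lug pass only beyond 0.006. It cannot rise while the lug is above it; it springs up by itself when clear.
- guard (a joint): How far the guard has slid towards the slicer's -y: 0 parked against the end cap, 0.210 m at the stop at the loading end. While the catch is up the pin stops it at 0.003. The lug is over the pin from 0.003 to 0.023; from 0.023 on the whole lug has passed. Friction about 1.5 N.
- lug_face (a point): Centre of the flat upright face to push, on the guard's side lug (it looks to the slicer's +y). The lug is a black tab jutting 35 mm from the guard over the ledge and pad, 12 mm thick (y), 12 to 38 mm above the ledge, its outer end 2 mm short of the pad's outer edge; this point is 25 mm above the ledge, 7 mm rail-side of the pad's centre line. It moves with the guard and clears the released pad.
- lug_front: Front face of the lug, a 40 x 3 x 26 mm skin on its -y side that meets the pin; origin at the middle of its lower edge, 12 mm in -y of the pushed face. Leave it alone: the lug is pushed from behind, not gripped.
- guard_knob: Low round knob on top of the guard, 42 mm across, 20 mm high, its top 114.5 mm above the worktop; origin at the centre of its foot. To be left alone.
- lemon_a: Lemon 58 x 87 x 57 mm in front of the slicer; origin at its underside. Leave alone.
- lemon_b: Second lemon, the same. Leave alone.
- peeler: Black peeler 170 x 25 x 18 mm lying in front of the slicer; origin at its underside. Leave alone.
- bowl: Small bowl, 115 mm across, 52 mm high, beyond the slicer's loading end; origin at its underside. Leave alone.
- mug: Blue mug, 82 mm across, 91 mm high, to the left; origin at its underside. Leave alone.
- jar: Jar with a black lid, 63 mm across, 94 mm high, to the left; origin at its underside. Leave alone.

How it is judged:
By the outcome, as a careful person would: the job done as asked, in the order asked, and still so for the second after the job is handed in, with the robot touching nothing.
It also fails if it takes over 51 s, if anything falls off the work surface, if the arm or the gripper's body presses on something with over 40 N, if the wrist force passes 120 N, or if a joint passes its speed limit or range.

## Working session

There is one attempt and no reset: what is moved stays moved. The work goes in short steps, Python scripts to look and compute and a tool call to move; the robot and the scene stay as the last step left them, time stands still between calls to the robot, and variables do not carry over. Pictures are saved under pics/ and viewed, at most 10 in all, crops included, and the job is handed in when it is done.

Besides the shell and the picture viewer there is one more tool, called after "Request:" in YAML: its name, and indented under it one key for each argument. move_arm: Moves the arm, as the interface text tells. Shifts and turns lie within -1 to 1; 1 stands for 25 mm of shift or 4 degrees of turn. Its arguments: {"type":"object","properties":{"motion":{"type":"array","items":{"type":"array"}},"grip_force":{"type":"number"}},"required":["motion"]}

```bash
ls; mkdir -p pics; python3 - <<'E'
from workcell import *
import cv2
s=state();print(s)
for n in("top","side"):
    cv2.imwrite(f"pics/{n}0.png",grab_frame(n)); print(n,camera_info(n))
E
```

```text
pics
{'time_s': 0.0, 'qpos': array([-7.14468875e+01,  1.83521144e+01,  8.97077696e+01, -2.70511955e-03,
        7.20443204e+01, -1.14748724e+00]), 'qvel': array([ 0.04303854,  0.00220454,  0.03612153,  0.04516823, -0.07568628,
       -0.01495312]), 'effort': array([ 1.39592303e-03, -4.12456834e+01, -2.31975800e+01,  7.30003905e-02,
        4.57438873e-02, -1.51195741e-04]), 'ee_pos': array([ 193.62859424, -540.82469168,  192.40634441]), 'ee_rot': array([-1.79895765e+02,  4.84524654e-04,  1.97014364e+01]), 'force': array([0.49341157, 0.08753261, 0.00425147]), 'torque': array([-0.01826408, -0.00545321,  0.00897823]), 'gripper_force': 0.0, 'gripper_width': 90.87871364405372}
top {'fx': 366.2898928998957, 'fy': 366.2898928998957, 'cx': 321.03734372174813, 'cy': 199.65954497161312, 'k1': -0.016558441326384444, 'rvec': array([ 2.13869831, -2.14999477,  0.17469559]), 'tvec': array([ 83.49367764, 469.31672837, 882.6803277 ])}
side {'fx': 434.96652907781066, 'fy': 434.96652907781066, 'cx': 310.95113975499555, 'cy': 203.0632330768233, 'k1': -0.012478711453703018, 'rvec': array([ 0.76315221, -2.56161004,  1.10219739]), 'tvec': array([ 430.8816564 ,  182.11315474, 1180.9868797 ])}
```

View pics/top0.png

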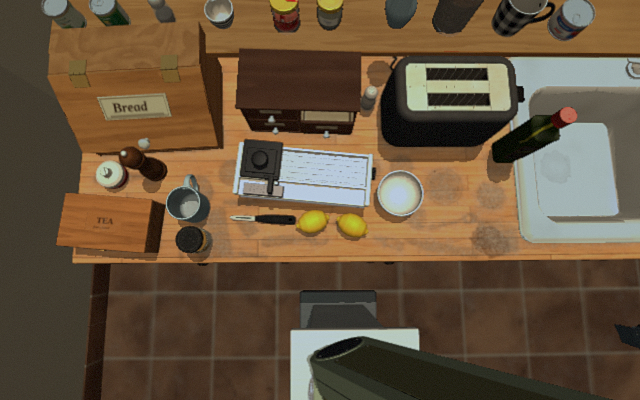

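View pics/side0.png

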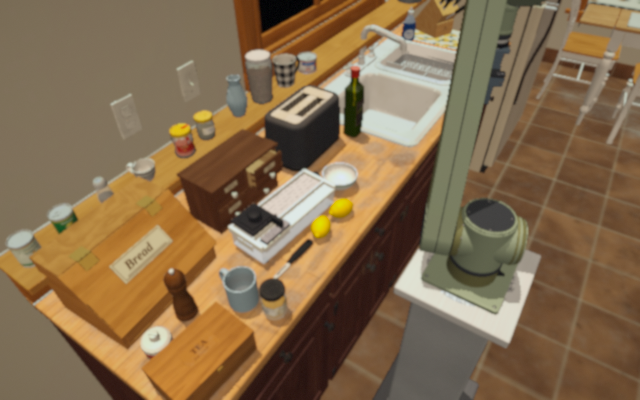

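The top view shows the slicer at px (237–373, 142–205), knob at (260,159), lug near (270,187) and the grey pad at (245–283,188). The side view shows it at (232–335, 170–262). I'll zoom in on both.

```bash
cat > h.py <<'E'
import numpy as np, cv2
from workcell import *
from scipy.optimize import least_squares
def proj(c,P):
    R,_=cv2.Rodrigues(c["rvec"]); p=np.atleast_2d(P)@R.T+c["tvec"]
    s=p[:,:2]/p[:,2:]; s=s*(1+c["k1"]*(s**2).sum(1,keepdims=True))
    return s*[c["fx"],c["fy"]]+[c["cx"],c["cy"]]
def at_z(c,uv,z):
    return least_squares(lambda q:(proj(c,[[q[0],q[1],z]])[0]-uv),[500,0]).x
def tri(obs):
    return least_squares(lambda q:np.concatenate([proj(c,[q])[0]-uv for c,uv in obs]),[500,0,50])
E
python3 - <<'E'
import cv2
a=cv2.imread("pics/top0.png")[132:217,228:383]; b=cv2.imread("pics/side0.png")[165:270,225:345]
cv2.imwrite("pics/top1.png",cv2.resize(a,None,fx=5,fy=5,interpolation=cv2.INTER_CUBIC))
cv2.imwrite("pics/side1.png",cv2.resize(b,None,fx=5,fy=5,interpolation=cv2.INTER_CUBIC))
E
```

```text
(no output)
```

View pics/top1.png

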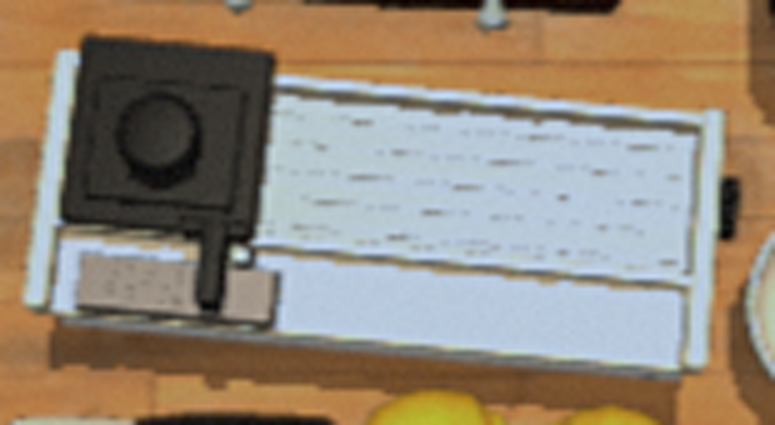

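View pics/side1.png

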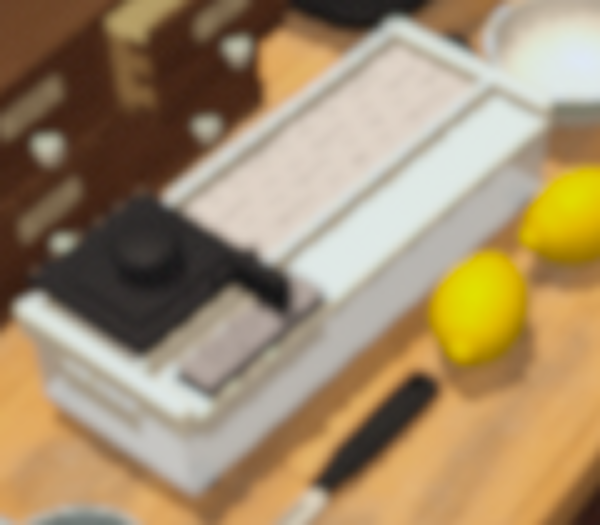

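```bash
python3 - <<'E'
from h import *
T=camera_info("top");S=camera_info("side")
t=lambda x,y:((np.array([x,y])+.5)/5-.5+[228,132]); s=lambda x,y:((np.array([x,y])+.5)/5-.5+[225,165])
C={'+x+y':(t(58,52),s(15,305)),'-x+y':(t(25,306),s(190,425)),'-x-y':(t(706,370),s(548,108)),'+x-y':(t(722,111),s(398,16)),
'padcorner-x+y':(t(76,308),s(208,388)),'padc+y+x':(t(80,254),s(180,376)),'pad-y-x':(t(274,326),s(325,296)),'knobtop':(t(160,130),s(152,245)),'lugend':(t(210,290),s(280,285)),'pin':(t(241,253),s(300,270))}
for k,(a,b) in C.items():
    r=tri([(T,a),(S,b)]); print(k,r.x.round(1),'res',r.fun.round(2), 'top@80',at_z(T,a,80).round(1),'@78.5',at_z(T,a,78.5).round(1))
L=np.array([[65,165,80],[-65,165,80],[-65,-165,80],[65,-165,80.]])
K=list(C)[:4]
def W(q,P): 
    c,n=np.cos(q[2]),np.sin(q[2]); P=np.atleast_2d(P); return np.c_[q[0]+c*P[:,0]-n*P[:,1],q[1]+n*P[:,0]+c*P[:,1],P[:,2]+0*q[0]]
for cams in ("T","S","TS"):
    def f(q):
        w=W(q,L);o=[]
        if "T" in cams:o.append(proj(T,w)-[C[k][0] for k in K])
        if "S" in cams:o.append(proj(S,w)-[C[k][1] for k in K])
        return np.concatenate(o).ravel()
    r=least_squares(f,[500,50,0],x_scale=[1,1,.01]); print(cams,r.x[:2],np.degrees(r.x[2]),r.fun.round(1))
E
```

```text
+x+y [606.9 280.9  80.7] res [-0.11 -0.21  0.26  0.09] top@80 [606.6 280.7] @78.5 [607.1 281.1]
-x+y [479.2 293.2  72.5] res [ 0.54  1.06 -1.28 -0.32] top@80 [480.5 292.8] @78.5 [480.8 293.2]
-x-y [450.6 -33.6  68.1] res [-0.19 -0.36  0.52  0.05] top@80 [448.  -32.4] @78.5 [448.2 -32.6]
+x-y [573.7 -43.8  82.2] res [ 0.24  0.46 -0.67 -0.13] top@80 [575.5 -43.6] @78.5 [575.9 -43.8]
padcorner-x+y [480.3 269.2  77.2] res [-0.08 -0.16  0.2   0.05] top@80 [479.4 268.4] @78.5 [479.7 268.7]
padc+y+x [505.4 267.9  71.8] res [ 0.42  0.81 -1.   -0.26] top@80 [505.7 267.2] @78.5 [506.1 267.5]
pad-y-x [471.9 174.6  70.7] res [-0.02 -0.05  0.06  0.01] top@80 [470.2 173.6] @78.5 [470.5 173.8]
knobtop [556.6 224.  108.8] res [ 0.52  1.02 -1.31 -0.38] top@80 [567. 230.] @78.5 [567.4 230.3]
lugend [483.6 201.6  96.9] res [ 0.25  0.49 -0.63 -0.14] top@80 [487.9 204.5] @78.5 [488.1 204.7]
pin [495.7 184.5  90.8] res [ 1.7   3.3  -4.29 -0.95] top@80 [505.9 189.9] @78.5 [506.2 190. ]
T [527.77570523 124.39638674] -5.547741800033901 [-0.6 -0.7 -0.9  0.6  0.5  0.4  1.  -0.4]
S [524.28849377 126.71503818] -5.365340542003608 [-0.   1.5 -1.2 -0.6  2.  -1.8 -0.6  0.5]
TS [526.72435946 124.86471048] -5.462894569710528 [-0.9 -0.2 -1.1  1.1  0.3  0.7  0.8 -0.1 -0.3  0.7 -1.6 -1.4  1.7 -2.3
 -0.8 -0.1]
```

Pose: slicer at about (527.5, 124.5), yaw −5.5°; the press point is near (489.6, 234.2). I'll move to a hover with the fingers closed, then measure again with the wrist camera.

Request:
move_arm:
  motion:
    - [0,[0.294,0.776,-0.02],[0,0,0.405]]
    - [0,[0.294,0.776,-0.02],[0,0,0.405]]
    - [0,[0.294,0.776,-0.02],[0,0,0.405]]
    - [0,[0.294,0.776,-0.02],[0,0,0.405]]
    - [0,[0.294,0.776,-0.02],[0,0,0.405]]
    - [0,[0.294,0.776,-0.02],[0,0,0.405]]
    - [0,[0.294,0.776,-0.02],[0,0,0.405]]
    - [0,[0.294,0.776,-0.02],[0,0,0.405]]
    - [0,[0.294,0.776,-0.02],[0,0,0.405]]
    - [0,[0.294,0.776,-0.02],[0,0,0.405]]
    - [0,[0.294,0.776,-0.02],[0,0,0.405]]
    - [0,[0.294,0.776,-0.02],[0,0,0.405]]
    - [0,[0.294,0.776,-0.02],[0,0,0.405]]
    - [0,[0.294,0.776,-0.02],[0,0,0.405]]
    - [0,[0.294,0.776,-0.02],[0,0,0.405]]
    - [0,[0.294,0.776,-0.02],[0,0,0.405]]
    - [0,[0.294,0.776,-0.02],[0,0,0.405]]
    - [0,[0.294,0.776,-0.02],[0,0,0.405]]
    - [0,[0.294,0.776,-0.02],[0,0,0.405]]
    - [0,[0.294,0.776,-0.02],[0,0,0.405]]

```text
time_s: 1.77
ee_pos: [340.7, -152.2, 183.0]
ee_rot: [-180.0, 0.0, 52.2]
force: [1.0, 0.7, 0.5]
gripper_width: 0.3
gripper_force: 0.0
```

Request:
move_arm:
  motion:
    - [0,[0.294,0.776,-0.02],[0,0,0.405]]
    - [0,[0.294,0.776,-0.02],[0,0,0.405]]
    - [0,[0.294,0.776,-0.02],[0,0,0.405]]
    - [0,[0.294,0.776,-0.02],[0,0,0.405]]
    - [0,[0.294,0.776,-0.02],[0,0,0.405]]
    - [0,[0.294,0.776,-0.02],[0,0,0.405]]
    - [0,[0.294,0.776,-0.02],[0,0,0.405]]
    - [0,[0.294,0.776,-0.02],[0,0,0.405]]
    - [0,[0.294,0.776,-0.02],[0,0,0.405]]
    - [0,[0.294,0.776,-0.02],[0,0,0.405]]
    - [0,[0.294,0.776,-0.02],[0,0,0.405]]
    - [0,[0.294,0.776,-0.02],[0,0,0.405]]
    - [0,[0.294,0.776,-0.02],[0,0,0.405]]
    - [0,[0.294,0.776,-0.02],[0,0,0.405]]
    - [0,[0.294,0.776,-0.02],[0,0,0.405]]
    - [0,[0.294,0.776,-0.02],[0,0,0.405]]
    - [0,[0.294,0.776,-0.02],[0,0,0.405]]
    - [0,[0.294,0.776,-0.02],[0,0,0.405]]
    - [0,[0.294,0.776,-0.02],[0,0,0.405]]
    - [0,[0.294,0.776,-0.02],[0,0,0.405]]
    - [0,[0,0,0],[0,0,0]]
    - [0,[0,0,0],[0,0,0]]

```text
invalid input
```

Request:
move_arm:
  motion:
    - [0,[0.294,0.776,-0.02],[0,0,0.405]]
    - [0,[0.294,0.776,-0.02],[0,0,0.405]]
    - [0,[0.294,0.776,-0.02],[0,0,0.405]]
    - [0,[0.294,0.776,-0.02],[0,0,0.405]]
    - [0,[0.294,0.776,-0.02],[0,0,0.405]]
    - [0,[0.294,0.776,-0.02],[0,0,0.405]]
    - [0,[0.294,0.776,-0.02],[0,0,0.405]]
    - [0,[0.294,0.776,-0.02],[0,0,0.405]]
    - [0,[0.294,0.776,-0.02],[0,0,0.405]]
    - [0,[0.294,0.776,-0.02],[0,0,0.405]]
    - [0,[0.294,0.776,-0.02],[0,0,0.405]]
    - [0,[0.294,0.776,-0.02],[0,0,0.405]]
    - [0,[0.294,0.776,-0.02],[0,0,0.405]]
    - [0,[0.294,0.776,-0.02],[0,0,0.405]]
    - [0,[0.294,0.776,-0.02],[0,0,0.405]]
    - [0,[0.294,0.776,-0.02],[0,0,0.405]]
    - [0,[0.294,0.776,-0.02],[0,0,0.405]]
    - [0,[0.294,0.776,-0.02],[0,0,0.405]]
    - [0,[0.294,0.776,-0.02],[0,0,0.405]]
    - [0,[0.294,0.776,-0.02],[0,0,0.405]]

```text
time_s: 3.43
ee_pos: [487.8, 235.5, 172.8]
ee_rot: [-180.0, 0.0, 84.6]
force: [0.1, -0.6, -0.1]
gripper_width: 0.9
gripper_force: 0.0
```

```bash
python3 - <<'E'
from h import *
import pickle
grab_frame("side");grab_frame("side")
s=state();c=camera_info("wrist");f=grab_frame("wrist")
print(s["ee_pos"],s["ee_rot"],s["force"],s["time_s"],c)
pickle.dump((s,c),open("w0.pkl","wb"));cv2.imwrite("pics/w0.png",f)
E
```

```text
[488.49839034 236.83851342 172.52592155] [-1.79989846e+02 -3.32780976e-02  8.46395122e+01] [-0.65727805 -0.92400715  0.17918335] 3.5333 {'fx': 331.8380410233635, 'fy': 331.8380410233635, 'cx': 321.34481280296166, 'cy': 197.6980666138803, 'k1': -0.004169945744098339, 'rvec': array([-2.86142657,  0.13334938,  0.0190542 ]), 'tvec': array([-464.12535593,  244.55936541,  448.77188515])}
```

View pics/w0.png

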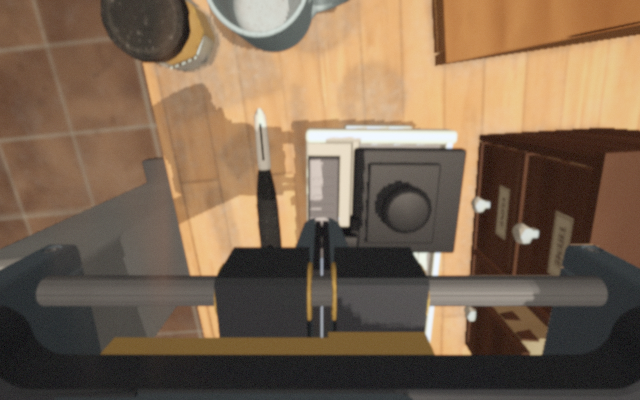

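The wrist view shows the grey pad at (309–338, 158–), cap corners at (307,131) and (457,132), and the fingertip at (322,222).

```bash
python3 - <<'E'
from h import *
import pickle
s,c=pickle.load(open("w0.pkl","rb"));f=cv2.imread("pics/w0.png")
for k,uv,z in (('cap-x',(307,131),80),('cap+x',(457,132),80),('pad-x',(309.5,158),78.5),('pad+x',(338.5,157.5),78.5)): print(k,at_z(c,uv,z).round(1))
print(proj(c,[s["ee_pos"]]))
for i in range(4):
    s=state();print(s["ee_pos"],s["time_s"]); grab_frame("side")
cv2.imwrite("pics/w1.png",cv2.resize(f[120:270,270:390],None,fx=4,fy=4,interpolation=cv2.INTER_CUBIC))
E
```

```text
cap-x [481.3 292.1]
cap+x [607.4 279.5]
pad-x [481.  268.8]
pad+x [506.  266.9]
[[321.6102182  232.08004774]]
[487.65087222 235.28551086 172.53011447] 3.5833
[487.25006756 234.35346498 172.60113553] 3.6333
[487.15576143 233.89697968 172.83919463] 3.6833
[487.19338969 233.69376971 173.04007801] 3.7333
```

View pics/w1.png

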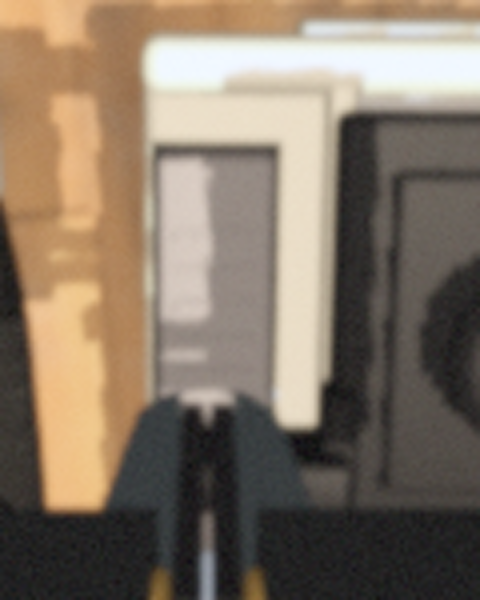

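Request:
move_arm:
  motion:
    - [0,[0,0,-0.4],[0,0,0]]
    - [0,[0,0,-0.7],[0,0,0]]
    - [0,[0,0,-0.7],[0,0,0]]
    - [0,[0,0,-0.7],[0,0,0]]
    - [0,[0,0,-0.6],[0,0,0]]
    - [0,[0,0,-0.3],[0,0,0]]
    - [0,[0,0,-0.1],[0,0,0]]
    - [0,[0,0,0],[0,0,0]]
    - [0,[0,0,0],[0,0,0]]
    - [0,[0,0,0],[0,0,0]]
    - [0,[0,0,0],[0,0,0]]

```text
time_s: 4.7
ee_pos: [488.4, 234.9, 86.7]
ee_rot: [179.9, -0.1, 84.5]
force: [-0.5, -0.3, 0.3]
gripper_width: 0.7
gripper_force: 0.0
```

Request:
move_arm:
  motion:
    - [0,[0,0,-0.1],[0,0,0]]
    - [0,[0,0,-0.1],[0,0,0]]
    - [0,[0,0,-0.1],[0,0,0]]
    - [0,[0,0,-0.06],[0,0,0]]
    - [0,[0,0,-0.06],[0,0,0]]
    - [0,[0,0,-0.06],[0,0,0]]
    - [0,[0,0,-0.06],[0,0,0]]
    - [0,[0,0,0],[0,0,0]]
    - [0,[0,0,0],[0,0,0]]

```text
time_s: 5.45
ee_pos: [487.8, 234.6, 72.2]
ee_rot: [-180.0, 0.0, 84.5]
force: [0.5, 0.0, 0.8]
gripper_width: 0.5
gripper_force: 0.0
```

Request:
move_arm:
  motion:
    - [0,[0,0,-0.04],[0,0,0]]
    - [0,[0,0,-0.04],[0,0,0]]
    - [0,[0,0,0],[0,0,0]]
    - [0,[0,0,0],[0,0,0]]

```text
time_s: 5.78
ee_pos: [487.8, 234.6, 70.2]
ee_rot: [180.0, 0.0, 84.5]
force: [0.6, -0.7, 0.5]
gripper_width: 0.3
gripper_force: 0.0
```

Spring force isn't showing yet. Look.

```bash
python3 - <<'E'
from h import *
w=grab_frame("wrist");s=grab_frame("side");print(state()["force"],state()["ee_pos"])
a=cv2.resize(w[130:280,260:400],(560,600),interpolation=cv2.INTER_CUBIC)[:590]
b=cv2.resize(s[190:270,220:300],(590,590),interpolation=cv2.INTER_CUBIC)
cv2.imwrite("pics/m2.png",cv2.resize(np.hstack([a,b]),(800,410)))
E
```

```text
[-0.28163532  0.41827784  0.78664371] [487.83838857 234.64417554  70.2930172 ]
```

View pics/m2.png

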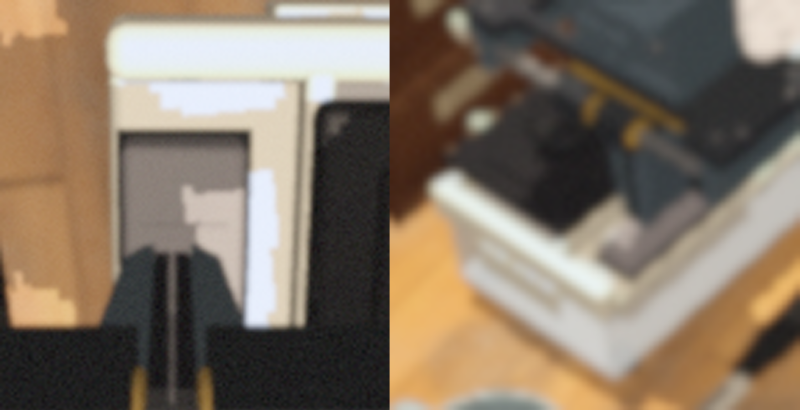

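Request:
move_arm:
  motion:
    - [0,[0,0,-0.04],[0,0,0]]
    - [0,[0,0,-0.04],[0,0,0]]
    - [0,[0,0,0],[0,0,0]]
    - [0,[0,0,0],[0,0,0]]

```text
time_s: 6.22
ee_pos: [487.8, 234.6, 68.2]
ee_rot: [-180.0, 0.0, 84.5]
force: [-0.0, 0.5, 0.1]
gripper_width: 0.7
gripper_force: 0.0
```

```bash
python3 - <<'E'
from h import *
import pickle
s=state();c=camera_info("wrist");f=grab_frame("wrist");cv2.imwrite("pics/w2.png",f);pickle.dump((s,c),open("w2.pkl","wb"))
print(s["ee_pos"],s["force"])
s0,c0=pickle.load(open("w0.pkl","rb"))
g0=cv2.cvtColor(cv2.imread("pics/w0.png"),6).astype(int); g=cv2.cvtColor(f,6).astype(int)
print("w0 rows@320:",list(enumerate(g0[122:170,318:330].mean(1).astype(int),122)))
print("w0 cols@175:",list(enumerate(g0[165:185,300:360].mean(0).astype(int),300)))
print("w2 rows@320:",list(enumerate(g[130:195,310:325].mean(1).astype(int),130)))
print("w2 cols@190:",list(enumerate(g[185:200,292:375].mean(0).astype(int),292)))
# predicted positions of pad corners for heights
for z in (60,68.5,72,78.5):
    P=[[480.7,268.8,z],[506,267,z]]; print(z,proj(c0,P).round(1).tolist(),proj(c,P).round(1).tolist())
P=[[481,292.3,80],[607,280,80]];print('cap',proj(c0,P).round(1).tolist(),proj(c,P).round(1).tolist())
print('tip',proj(c,[s["ee_pos"]]),proj(c,[s["ee_pos"]+[1.5,16,0]]), proj(c0,[s0["ee_pos"]+[1.5,16,0]]))
E
```

```text
[487.75403891 234.6078167   68.18730857] [-0.01485724  0.49620185  0.09518029]
w0 rows@320: [(122, np.int64(144)), (123, np.int64(143)), (124, np.int64(143)), (125, np.int64(143)), (126, np.int64(143)), (127, np.int64(146)), (128, np.int64(161)), (129, np.int64(192)), (130, np.int64(221)), (131, np.int64(238)), (132, np.int64(244)), (133, np.int64(246)), (134, np.int64(247)), (135, np.int64(247)), (136, np.int64(246)), (137, np.int64(245)), (138, np.int64(242)), (139, np.int64(237)), (140, np.int64(231)), (141, np.int64(222)), (142, np.int64(212)), (143, np.int64(208)), (144, np.int64(216)), (145, np.int64(221)), (146, np.int64(223)), (147, np.int64(223)), (148, np.int64(223)), (149, np.int64(223)), (150, np.int64(223)), (151, np.int64(223)), (152, np.int64(223)), (153, np.int64(221)), (154, np.int64(209)), (155, np.int64(180)), (156, np.int64(132)), (157, np.int64(94)), (158, np.int64(103)), (159, np.int64(125)), (160, np.int64(145)), (161, np.int64(156)), (162, np.int64(163)), (163, np.int64(165)), (164, np.int64(164)), (165, np.int64(163)), (166, np.int64(162)), (167, np.int64(161
[... 4393 characters left out ...]
 np.int64(211)), (364, np.int64(209)), (365, np.int64(199)), (366, np.int64(173)), (367, np.int64(142)), (368, np.int64(137)), (369, np.int64(163)), (370, np.int64(181)), (371, np.int64(173)), (372, np.int64(128)), (373, np.int64(63)), (374, np.int64(29))]
60 [[309.9, 154.9], [337.5, 154.3]] [[304.9, 176.6], [346.1, 175.6]]
68.5 [[309.6, 156.3], [337.9, 155.7]] [[304.2, 179.6], [347.1, 178.6]]
72 [[309.4, 156.9], [338.1, 156.3]] [[303.9, 181.0], [347.6, 179.9]]
78.5 [[309.2, 158.1], [338.4, 157.4]] [[303.3, 183.6], [348.4, 182.5]]
cap [[306.6, 130.7], [456.6, 131.4]] [[298.9, 141.9], [533.5, 142.4]]
tip [[321.60427292 232.07047936]] [[321.55202843 207.34791315]] [[321.62389197 207.35379337]]
```

```bash
python3 - <<'E'
from h import *
S=camera_info("side");p=state()["ee_pos"]
for z in (58,68,78,88): print(z,proj(S,[[p[0],p[1],z]]).round(1))
f=grab_frame("side")
b=f[205:260,235:310]
for z,col in((68,(0,0,255)),(80,(0,255,0))):
    pass
b=cv2.resize(b,None,fx=10,fy=10,interpolation=cv2.INTER_CUBIC)
u=proj(S,[p])[0]; cv2.circle(b,tuple(int(v) for v in ((u-[235,205]+.5)*10)),5,(0,0,255),-1)
cv2.imwrite("pics/s3.png",cv2.convertScaleAbs(b,alpha=1.3,beta=20))
E
```

```text
58 [[272.6 237.9]]
68 [[272.3 235.5]]
78 [[272. 233.]]
88 [[271.7 230.5]]
```

View pics/s3.png

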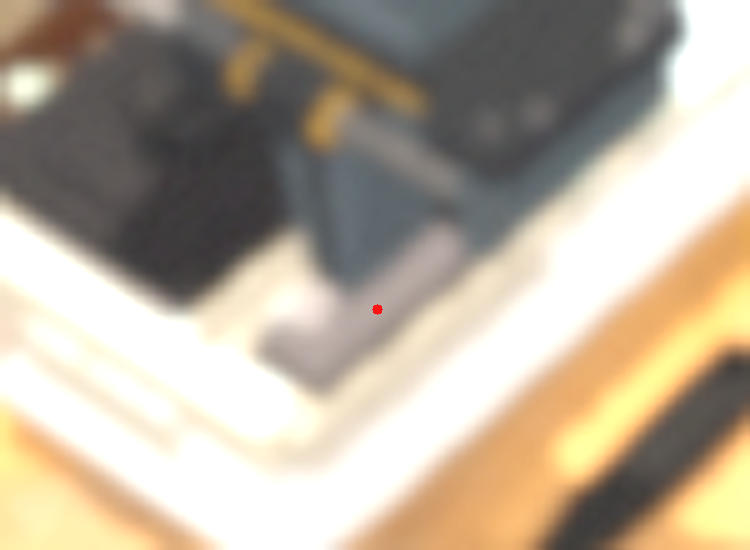

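Request:
move_arm:
  motion:
    - [0,[0,0,-0.04],[0,0,0]]
    - [0,[0,0,0],[0,0,0]]
    - [0,[0,0,0],[0,0,0]]

```text
time_s: 6.57
ee_pos: [487.8, 234.6, 67.2]
ee_rot: [-180.0, 0.0, 84.5]
force: [-0.1, 0.1, -0.5]
gripper_width: 0.3
gripper_force: 0.0
```

Request:
move_arm:
  motion:
    - [0,[0,0,-0.04],[0,0,0]]
    - [0,[0,0,0],[0,0,0]]
    - [0,[0,0,0],[0,0,0]]

```text
time_s: 6.82
ee_pos: [487.8, 234.6, 66.2]
ee_rot: [-180.0, 0.0, 84.5]
force: [0.7, 0.4, 0.5]
gripper_width: 0.5
gripper_force: 0.0
```

Request:
move_arm:
  motion:
    - [0,[0,0,-0.04],[0,0,0]]
    - [0,[0,0,-0.04],[0,0,0]]
    - [0,[0,0,0],[0,0,0]]
    - [0,[0,0,0],[0,0,0]]

```text
time_s: 7.15
ee_pos: [487.8, 234.6, 64.2]
ee_rot: [-180.0, 0.0, 84.5]
force: [0.6, 0.4, -0.0]
gripper_width: 0.3
gripper_force: 0.0
```

Request:
move_arm:
  motion:
    - [0,[0,0,-0.04],[0,0,0]]
    - [0,[0,0,0],[0,0,0]]
    - [0,[0,0,0],[0,0,0]]

```text
time_s: 7.4
ee_pos: [487.8, 234.6, 63.2]
ee_rot: [-180.0, 0.0, 84.5]
force: [-0.0, -0.5, -0.2]
gripper_width: 0.6
gripper_force: 0.0
```

Request:
move_arm:
  motion:
    - [0,[0,0,-0.04],[0,0,0]]
    - [0,[0,0,0],[0,0,0]]
    - [0,[0,0,0],[0,0,0]]

```text
time_s: 7.65
ee_pos: [487.8, 234.6, 62.2]
ee_rot: [180.0, 0.0, 84.5]
force: [0.3, -0.5, 0.5]
gripper_width: 0.5
gripper_force: 0.0
```

Request:
move_arm:
  motion:
    - [0,[0,0,-0.04],[0,0,0]]
    - [0,[0,0,-0.04],[0,0,0]]
    - [0,[0,0,0],[0,0,0]]
    - [0,[0,0,0],[0,0,0]]

```text
time_s: 7.98
ee_pos: [487.7, 234.6, 60.2]
ee_rot: [-180.0, 0.0, 84.5]
force: [-0.0, 0.3, -0.2]
gripper_width: 0.6
gripper_force: 0.0
```

```bash
python3 - <<'E'
from h import *
import pickle
s=state();c=camera_info("wrist");w=grab_frame("wrist");f=grab_frame("side");cv2.imwrite("pics/w4.png",w);cv2.imwrite("pics/s4.png",f);pickle.dump((s,c),open("w4.pkl","wb"))
print(s["ee_pos"],s["force"],s["effort"],s["qpos"])
g=cv2.cvtColor(w,6).astype(int);print(list(enumerate(g[132:200,310:325].mean(1).astype(int).tolist(),132)))
a=cv2.resize(w[130:230,280:400],(480,400),interpolation=cv2.INTER_CUBIC)
b=cv2.resize(f[205:255,245:285],(320,400),interpolation=cv2.INTER_CUBIC)
cv2.imwrite("pics/m4.png",np.hstack([a,b]))
E
```

```text
[487.72071136 234.57338344  60.16284196] [-0.04532737  0.26201434 -0.15827815] [-8.54877562e-04 -4.06179821e+01 -1.89534777e+01  6.74042059e-02
 -6.41546983e-03 -8.14033206e-05] [ 2.44694326e+01  2.22161370e+01  1.04884862e+02 -2.64484663e-03
  5.29103376e+01  2.99753526e+01]
[(132, 135), (133, 135), (134, 135), (135, 135), (136, 134), (137, 137), (138, 142), (139, 158), (140, 187), (141, 213), (142, 229), (143, 234), (144, 236), (145, 237), (146, 237), (147, 238), (148, 238), (149, 238), (150, 238), (151, 238), (152, 238), (153, 238), (154, 238), (155, 237), (156, 237), (157, 236), (158, 236), (159, 233), (160, 224), (161, 212), (162, 216), (163, 229), (164, 235), (165, 234), (166, 228), (167, 222), (168, 219), (169, 216), (170, 215), (171, 214), (172, 214), (173, 214), (174, 214), (175, 214), (176, 214), (177, 214), (178, 212), (179, 198), (180, 158), (181, 96), (182, 62), (183, 70), (184, 78), (185, 83), (186, 92), (187, 108), (188, 120), (189, 127), (190, 130), (191, 131), (192, 131), (193, 131), (194, 131), (195, 131), (196, 131), (197, 132), (198, 131), (199, 131)]
```

View pics/m4.png

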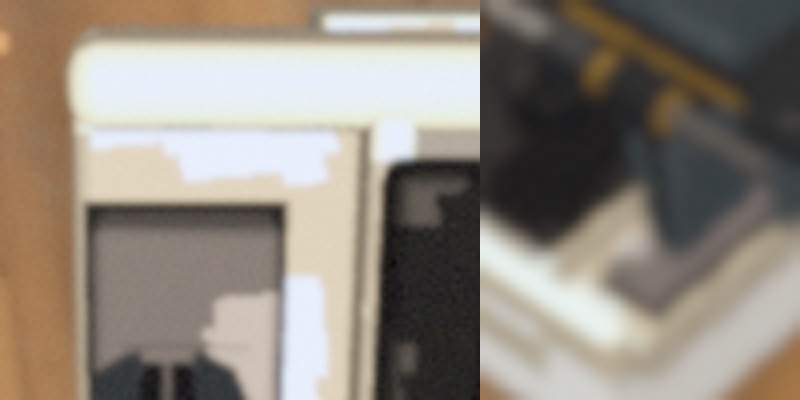

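```bash
python3 - <<'E'
from h import *
import pickle
cs=[pickle.load(open(f"w{i}.pkl","rb"))[1] for i in (0,2,4)]
us=[324,317.5,317.5]
for n,v in (('cap',(129.2,138.5,140.2)),('padbase',(155.8,177.4,180.4)),('padtop',(159.1,183.2,186.7))):
    r=least_squares(lambda q:[proj(c,[[490+0*q[0],q[0],q[1]]])[0][1]-b for c,b in zip(cs,v)],[280,70]);print(n,r.x,r.fun)
# pad width
for i,(l,rr) in enumerate([(309.6,338.9),(303.2,349.4)]):
    print([at_z(cs[i],(l,175),z)[0].round(1) for z in(70,78.5)],[at_z(cs[i],(rr,175),z)[0].round(1) for z in(70,78.5)])
for c in cs:
    R,_=cv2.Rodrigues(c["rvec"]);print('campos',(-R.T@c["tvec"]).round(1),'axis',R[2].round(3))
E
```

```text
cap [291.63521096  64.78739219] [-0.02434131  0.12088365 -0.10072165]
padbase [266.57952002  56.62407076] [-0.01269859  0.07406247 -0.06309123]
padtop [264.99049373  65.82646923] [-0.02610418  0.14921693 -0.12680014]
[np.float64(479.1), np.float64(479.5)] [np.float64(505.5), np.float64(505.2)]
[np.float64(480.5), np.float64(481.2)] [np.float64(507.4), np.float64(506.8)]
campos [495.5 313.3 364.5] axis [-0.026 -0.273 -0.962]
campos [495.  311.2 260.1] axis [-0.026 -0.273 -0.962]
campos [495.  311.2 252.1] axis [-0.026 -0.273 -0.962]
```

The wrist views put the pad lower in the arm's frame than stated, and the images show it is still up. I'll keep descending in small steps until the spring force shows.

Request:
move_arm:
  motion:
    - [0,[0,0,-0.04],[0,0,0]]
    - [0,[0,0,-0.04],[0,0,0]]
    - [0,[0,0,0],[0,0,0]]
    - [0,[0,0,0],[0,0,0]]

```text
time_s: 8.42
ee_pos: [487.8, 234.6, 58.2]
ee_rot: [-180.0, 0.0, 84.5]
force: [0.3, 0.4, -0.3]
gripper_width: 0.6
gripper_force: 0.0
```

Request:
move_arm:
  motion:
    - [0,[0,0,-0.04],[0,0,0]]
    - [0,[0,0,-0.04],[0,0,0]]
    - [0,[0,0,0],[0,0,0]]
    - [0,[0,0,0],[0,0,0]]

```text
time_s: 8.75
ee_pos: [487.8, 234.7, 56.5]
ee_rot: [180.0, -0.0, 84.5]
force: [-1.0, -0.3, 3.4]
gripper_width: 0.5
gripper_force: 1.5
```

Contact at a reading of about 57, with 3.4 N. That is the spring preload, so the full press ends near a reading of 47.

Request:
move_arm:
  motion:
    - [0,[0,0,-0.05],[0,0,0]]
    - [0,[0,0,-0.05],[0,0,0]]
    - [0,[0,0,-0.05],[0,0,0]]
    - [0,[0,0,-0.05],[0,0,0]]
    - [0,[0,0,0],[0,0,0]]
    - [0,[0,0,0],[0,0,0]]

```text
time_s: 9.25
ee_pos: [487.9, 234.7, 51.3]
ee_rot: [180.0, -0.0, 84.5]
force: [-1.3, 0.3, 4.6]
gripper_width: 0.7
gripper_force: 2.3
```

Request:
move_arm:
  motion:
    - [0,[0,0,-0.04],[0,0,0]]
    - [0,[0,0,-0.04],[0,0,0]]
    - [0,[0,0,-0.04],[0,0,0]]
    - [0,[0,0,0],[0,0,0]]
    - [0,[0,0,0],[0,0,0]]

```text
time_s: 9.67
ee_pos: [487.8, 234.7, 48.3]
ee_rot: [180.0, -0.0, 84.5]
force: [-1.4, 0.8, 6.1]
gripper_width: 0.4
gripper_force: 2.7
```

Request:
move_arm:
  motion:
    - [0,[0,0,-0.04],[0,0,0]]
    - [0,[0,0,0],[0,0,0]]
    - [0,[0,0,0],[0,0,0]]

```text
time_s: 9.92
ee_pos: [487.9, 234.8, 47.9]
ee_rot: [180.0, -0.0, 84.5]
force: [-2.3, 0.5, 8.3]
gripper_width: 0.2
gripper_force: 4.2
```

Request:
move_arm:
  motion:
    - [0,[0,0,-0.03],[0,0,0]]
    - [0,[0,0,0],[0,0,0]]
    - [0,[0,0,0],[0,0,0]]

```text
time_s: 10.17
ee_pos: [487.9, 234.8, 47.7]
ee_rot: [180.0, -0.0, 84.5]
force: [-3.9, -0.6, 12.0]
gripper_width: 0.6
gripper_force: 6.2
```

Request:
move_arm:
  motion:
    - [0,[-0.004,-0.04,0.02],[0,0,0]]
    - [0,[-0.008,-0.08,0],[0,0,0]]
    - [0,[-0.008,-0.08,0],[0,0,0]]
    - [0,[-0.008,-0.08,0],[0,0,0]]
    - [0,[0,0,0],[0,0,0]]

```text
time_s: 10.58
ee_pos: [488.7, 229.2, 48.0]
ee_rot: [179.8, -0.2, 84.5]
force: [0.1, 2.8, 6.3]
gripper_width: 0.6
gripper_force: 3.4
```

Request:
move_arm:
  motion:
    - [0,[-0.008,-0.08,0],[0,0,0]]
    - [0,[-0.008,-0.08,0],[0,0,0]]
    - [0,[-0.008,-0.08,0],[0,0,0]]
    - [0,[-0.008,-0.08,0],[0,0,0]]
    - [0,[-0.008,-0.08,0],[0,0,0]]

```text
time_s: 11.0
ee_pos: [488.1, 219.9, 48.0]
ee_rot: [179.8, -0.3, 84.4]
force: [-0.2, 5.6, 5.5]
gripper_width: 0.6
gripper_force: 4.0
```

Request:
move_arm:
  motion:
    - [0,[-0.01,-0.06,-0.015],[0,0,0]]
    - [0,[-0.01,-0.06,0],[0,0,0]]
    - [0,[-0.01,-0.06,0],[0,0,0]]
    - [0,[-0.01,-0.06,0],[0,0,0]]
    - [0,[-0.01,-0.06,0],[0,0,0]]

```text
time_s: 11.42
ee_pos: [487.5, 212.9, 48.0]
ee_rot: [179.7, -0.3, 84.4]
force: [0.4, 7.6, 7.3]
gripper_width: 0.2
gripper_force: 4.6
```

```bash
python3 - <<'E'
from h import *
s=state();f=grab_frame("top");print(s["ee_pos"],s["force"],s["gripper_force"]);cv2.imwrite("pics/t5.png",f)
# knob / slicer still shift vs start by template match
a=cv2.imread("pics/top0.png")
def shift(x0,y0,x1,y1):
    r=cv2.matchTemplate(cv2.resize(f[y0-8:y1+8,x0-12:x1+60],None,fx=5,fy=5,interpolation=2),cv2.resize(a[y0:y1,x0:x1],None,fx=5,fy=5,interpolation=2),5)
    _,v,_,l=cv2.minMaxLoc(r);return l[0]/5-12,l[1]/5-8,v
print('slicer right',shift(340,150,380,180),'knob',shift(240,140,285,175))
E
```

```text
[487.46831523 212.88826391  48.02928986] [0.42773319 7.56393775 7.2790263 ] 4.612126680440269
slicer right (0.0, 0.0, 0.9990419745445251) knob (5.800000000000001, 0.1999999999999993, 0.6589798927307129)
```

Request:
move_arm:
  motion:
    - [0,[-0.008,-0.06,0],[0,0,0]]
    - [0,[-0.008,-0.06,0],[0,0,0]]
    - [0,[-0.008,-0.06,0],[0,0,0]]
    - [0,[-0.008,-0.06,0],[0,0,0]]
    - [0,[-0.008,-0.06,0],[0,0,0]]

```text
time_s: 11.88
ee_pos: [486.7, 205.3, 48.0]
ee_rot: [179.7, -0.3, 84.4]
force: [-0.3, 5.7, 7.6]
gripper_width: 0.3
gripper_force: 4.6
```

```bash
cat >> h.py <<'E'
def shift(a,f,x0,y0,x1,y1,R=100):
    r=cv2.matchTemplate(cv2.resize(f[y0-6:y1+16,x0-8:x1+R],None,fx=5,fy=5,interpolation=2),cv2.resize(a[y0:y1,x0:x1],None,fx=5,fy=5,interpolation=2),5)
    _,v,_,l=cv2.minMaxLoc(r);return round(l[0]/5-8,1),round(l[1]/5-6,1),round(v,2)
E
python3 - <<'E'
from h import *
s=state();f=grab_frame("top");print(s["ee_pos"],s["force"]);cv2.imwrite("pics/t6.png",f)
a=cv2.imread("pics/top0.png");b=cv2.imread("pics/t5.png")
# guard upper-right corner edge: column profile over rows 142-148
for n,g in(('0',a),('5',b),('6',f)):
    q=cv2.cvtColor(g,6)[143:150,255:330].mean(0).astype(int); print(n,q.tolist())
E
```

```text
[486.69009126 205.32462234  47.99983774] [-0.32144691  5.6623437   7.63882093]
0 [46, 47, 47, 48, 46, 47, 48, 48, 48, 50, 49, 49, 51, 51, 50, 48, 50, 49, 50, 51, 52, 52, 54, 53, 54, 54, 42, 67, 126, 154, 151, 150, 151, 151, 152, 153, 155, 156, 156, 155, 156, 156, 155, 155, 153, 153, 152, 148, 145, 148, 148, 149, 148, 148, 145, 146, 145, 143, 138, 138, 139, 139, 138, 137, 137, 136, 136, 136, 136, 135, 135, 136, 134, 135, 135]
5 [124, 123, 123, 120, 99, 66, 67, 82, 104, 111, 109, 100, 76, 66, 79, 102, 111, 110, 107, 98, 81, 62, 58, 60, 62, 52, 35, 46, 52, 53, 52, 46, 52, 112, 151, 151, 151, 150, 151, 150, 150, 150, 151, 150, 149, 149, 148, 144, 141, 143, 144, 144, 145, 143, 141, 142, 142, 138, 134, 134, 135, 134, 134, 133, 133, 131, 132, 132, 132, 131, 130, 131, 130, 130, 130]
6 [133, 132, 131, 130, 128, 128, 126, 126, 119, 101, 78, 60, 76, 100, 110, 111, 103, 79, 66, 75, 99, 110, 110, 106, 97, 76, 59, 57, 60, 48, 39, 52, 53, 55, 50, 51, 113, 155, 152, 151, 150, 151, 152, 151, 149, 148, 148, 144, 141, 143, 144, 145, 145, 144, 142, 143, 141, 138, 135, 134, 136, 134, 135, 134, 132, 132, 132, 133, 132, 131, 132, 131, 130, 130, 131]
```

The guard edge in the top view moved about 20 mm, with the slicer unmoved. I'll push another 15 mm with the catch held down.

Request:
move_arm:
  motion:
    - [0,[-0.008,-0.06,0],[0,0,0]]
    - [0,[-0.008,-0.06,0],[0,0,0]]
    - [0,[-0.008,-0.06,0],[0,0,0]]
    - [0,[-0.008,-0.06,0],[0,0,0]]
    - [0,[-0.008,-0.06,0],[0,0,0]]
    - [0,[-0.008,-0.06,0],[0,0,0]]
    - [0,[-0.006,-0.06,0],[0,0,0]]
    - [0,[-0.006,-0.06,0],[0,0,0]]
    - [0,[-0.006,-0.06,0],[0,0,0]]
    - [0,[-0.006,-0.06,0],[0,0,0]]
    - [0,[0,0,0],[0,0,0]]

```text
time_s: 12.85
ee_pos: [485.1, 189.9, 48.0]
ee_rot: [179.6, -0.3, 84.4]
force: [1.4, 5.4, 7.7]
gripper_width: 0.4
gripper_force: 4.0
```

```bash
python3 - <<'E'
from h import *
f=grab_frame("top");cv2.imwrite("pics/t7.png",f);a=cv2.imread("pics/top0.png")
print(cv2.cvtColor(f,6)[143:150,270:330].mean(0).astype(int).tolist()); print('slicer',shift(a,f,340,150,380,180,20))
cv2.imwrite("pics/m7.png",cv2.resize(f[130:220,225:385],(800,450),interpolation=2))
E
```

```text
[134, 133, 132, 130, 115, 83, 67, 68, 90, 106, 112, 109, 96, 71, 65, 83, 105, 110, 110, 101, 83, 62, 46, 54, 58, 56, 52, 89, 137, 152, 151, 149, 144, 141, 143, 145, 144, 145, 144, 142, 143, 142, 139, 135, 133, 135, 135, 135, 133, 134, 133, 132, 133, 132, 132, 132, 133, 131, 131, 132]
slicer (0.0, 0.0, 1.0)
```

View pics/m7.png

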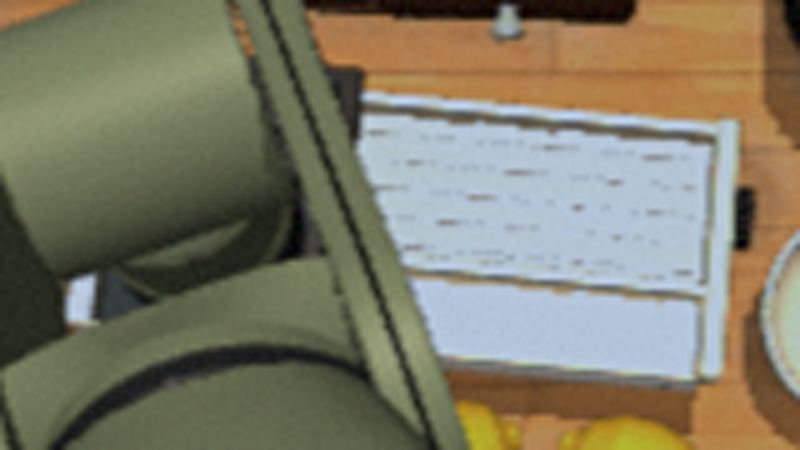

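The guard edge has gone from px 282 to 297.5, about 36 mm, so the whole lug has passed the pin. Next I back off slightly, lift so the catch springs up (tip at lug mid-height), and push on.

Request:
move_arm:
  motion:
    - [0,[0.008,0.08,0.02],[0,0,0]]
    - [0,[0.004,0.06,0.08],[0,0,0]]
    - [0,[0,0,0.15],[0,0,0]]
    - [0,[0,0,0.2],[0,0,0]]
    - [0,[0,0,0.2],[0,0,0]]
    - [0,[0,0,0.2],[0,0,0]]
    - [0,[0,0,0.04],[0,0,0]]
    - [0,[0,0,0],[0,0,0]]
    - [0,[0,0,0],[0,0,0]]

```text
time_s: 13.65
ee_pos: [481.9, 191.0, 68.6]
ee_rot: [-180.0, 0.0, 84.5]
force: [-0.3, 0.2, -0.5]
gripper_width: 0.2
gripper_force: 0.0
```

```bash
python3 - <<'E'
from h import *
import pickle
s=state();c=camera_info("wrist");w=grab_frame("wrist");cv2.imwrite("pics/w8.png",w);print(s["ee_pos"],s["force"])
g=cv2.cvtColor(w,6).astype(int);print(list(enumerate(g[85:190,312:327].mean(1).astype(int).tolist(),85)))
E
```

```text
[481.89242601 191.02371912  68.63828402] [-0.28224666  0.17641111 -0.46907658]
[(85, 216), (86, 216), (87, 216), (88, 216), (89, 216), (90, 216), (91, 217), (92, 216), (93, 216), (94, 216), (95, 216), (96, 216), (97, 214), (98, 204), (99, 171), (100, 124), (101, 96), (102, 110), (103, 139), (104, 159), (105, 171), (106, 177), (107, 179), (108, 180), (109, 180), (110, 179), (111, 180), (112, 180), (113, 179), (114, 179), (115, 180), (116, 180), (117, 179), (118, 179), (119, 179), (120, 179), (121, 179), (122, 179), (123, 179), (124, 179), (125, 179), (126, 179), (127, 179), (128, 178), (129, 179), (130, 178), (131, 178), (132, 176), (133, 174), (134, 176), (135, 177), (136, 175), (137, 173), (138, 176), (139, 177), (140, 178), (141, 178), (142, 178), (143, 178), (144, 178), (145, 177), (146, 177), (147, 174), (148, 170), (149, 173), (150, 176), (151, 176), (152, 174), (153, 175), (154, 177), (155, 177), (156, 176), (157, 176), (158, 176), (159, 176), (160, 176), (161, 175), (162, 171), (163, 167), (164, 169), (165, 171), (166, 165), (167, 151), (168, 136), (169, 131), (170, 130), (171, 130), (172, 129), (173, 130), (174, 130), (175, 128), (176, 123), (177, 116), (178, 113), (179, 114), (180, 116), (181, 114), (182, 115), (183, 115), (184, 115), (185, 115), (186, 116), (187, 115), (188, 115), (189, 114)]
```

Request:
move_arm:
  motion:
    - [0,[0.06,-0.04,0],[0,0,0]]
    - [0,[-0.01,-0.1,0],[0,0,0]]
    - [0,[-0.02,-0.2,0],[0,0,0]]
    - [0,[-0.03,-0.3,0],[0,0,0]]
    - [0,[-0.029,-0.3,0],[0,0,0]]
    - [0,[-0.029,-0.3,0],[0,0,0]]
    - [0,[-0.029,-0.3,0],[0,0,0]]
    - [0,[-0.029,-0.3,0],[0,0,0]]
    - [0,[-0.029,-0.3,0],[0,0,0]]
    - [0,[-0.029,-0.3,0],[0,0,0]]
    - [0,[-0.029,-0.3,0],[0,0,0]]
    - [0,[-0.029,-0.3,0],[0,0,0]]
    - [0,[-0.029,-0.3,0],[0,0,0]]
    - [0,[-0.029,-0.3,0],[0,0,0]]
    - [0,[-0.029,-0.3,0],[0,0,0]]
    - [0,[-0.029,-0.3,0],[0,0,0]]
    - [0,[-0.029,-0.3,0],[0,0,0]]
    - [0,[0,0,0],[0,0,0]]

```text
time_s: 15.2
ee_pos: [472.8, 76.0, 69.0]
ee_rot: [180.0, 0.1, 84.5]
force: [-0.4, 1.1, 0.4]
gripper_width: 0.3
gripper_force: 0.0
```

Request:
move_arm:
  motion:
    - [0,[-0.02,-0.2,0],[0,0,0]]
    - [0,[-0.029,-0.3,0],[0,0,0]]
    - [0,[-0.029,-0.3,0],[0,0,0]]
    - [0,[-0.029,-0.3,0],[0,0,0]]
    - [0,[-0.029,-0.3,0],[0,0,0]]
    - [0,[-0.029,-0.3,0],[0,0,0]]
    - [0,[-0.01,-0.1,0],[0,0,0]]
    - [0,[-0.01,-0.1,0],[0,0,0]]
    - [0,[0,0,0],[0,0,0]]

```text
time_s: 15.95
ee_pos: [468.3, 29.4, 68.9]
ee_rot: [180.0, 0.0, 84.5]
force: [0.6, 0.3, -0.3]
gripper_width: 0.7
gripper_force: 0.0
```

Request:
move_arm:
  motion:
    - [0,[-0.008,-0.08,0],[0,0,0]]
    - [0,[-0.008,-0.08,0],[0,0,0]]
    - [0,[-0.008,-0.08,0],[0,0,0]]
    - [0,[0,0,0],[0,0,0]]

```text
time_s: 16.28
ee_pos: [467.6, 23.9, 68.9]
ee_rot: [-180.0, 0.0, 84.5]
force: [0.3, -0.0, -0.2]
gripper_width: 0.6
gripper_force: 0.2
```

```bash
python3 - <<'E'
from h import *
f=grab_frame("top");cv2.imwrite("pics/t9.png",f);a=cv2.imread("pics/top0.png")
g=cv2.cvtColor(f,6)
for r in (148,152,156,160,164): print(r,g[r,300:380].tolist())
print('slicer',shift(a,f,355,150,380,180,20), state()["force"])
E
```

```text
148 [179, 171, 145, 134, 146, 144, 148, 143, 142, 141, 141, 142, 143, 139, 139, 141, 138, 141, 140, 141, 126, 84, 92, 104, 86, 109, 115, 114, 103, 61, 57, 101, 116, 115, 112, 83, 59, 101, 131, 140, 138, 139, 140, 140, 139, 138, 139, 139, 138, 139, 138, 139, 138, 137, 140, 137, 139, 138, 137, 139, 139, 141, 140, 139, 137, 140, 140, 137, 140, 138, 140, 139, 139, 139, 139, 140, 138, 138, 140, 139]
152 [113, 110, 107, 102, 102, 94, 91, 89, 79, 81, 86, 90, 98, 104, 114, 109, 108, 111, 117, 123, 117, 78, 99, 109, 82, 108, 115, 115, 117, 82, 43, 90, 116, 113, 116, 95, 78, 109, 141, 152, 152, 153, 149, 152, 150, 151, 151, 150, 149, 149, 154, 152, 152, 150, 150, 152, 150, 150, 151, 152, 151, 152, 151, 153, 151, 151, 151, 149, 151, 151, 152, 153, 152, 150, 152, 153, 150, 149, 152, 150]
156 [149, 150, 175, 197, 199, 194, 195, 199, 197, 195, 199, 197, 198, 197, 197, 198, 198, 199, 199, 202, 201, 148, 78, 84, 80, 105, 115, 113, 114, 86, 35, 80, 115, 115, 113, 110, 83, 79, 131, 152, 150, 148, 146, 150, 147, 148, 149, 144, 149, 146, 149, 147, 148, 145, 147, 143, 144, 144, 146, 148, 145, 147, 145, 1
[... 241 characters left out ...]
, 102, 115, 117, 112, 90, 84, 119, 134, 136, 134, 136, 133, 133, 132, 135, 133, 135, 134, 133, 133, 131, 134, 132, 132, 132, 133, 131, 130, 132, 132, 132, 130, 131, 131, 131, 131, 131, 131, 131, 129, 131, 129, 129, 127, 131, 130, 128, 127]
164 [196, 195, 197, 195, 193, 195, 197, 193, 195, 196, 197, 197, 197, 196, 191, 191, 194, 194, 192, 195, 199, 153, 57, 61, 59, 85, 113, 112, 117, 116, 86, 45, 90, 115, 115, 114, 110, 98, 110, 123, 122, 123, 121, 124, 121, 120, 122, 123, 120, 122, 122, 121, 120, 122, 122, 121, 121, 119, 121, 119, 121, 118, 118, 123, 120, 120, 120, 120, 119, 119, 119, 120, 119, 118, 122, 117, 120, 120, 120, 117]
slicer (20.0, -6.0, 0.46) [ 0.05054044  0.79028615 -0.23782964]
```

Request:
move_arm:
  motion:
    - [0,[-0.008,-0.08,0],[0,0,0]]
    - [0,[-0.008,-0.08,0],[0,0,0]]
    - [0,[-0.008,-0.08,0],[0,0,0]]
    - [0,[0,0,0],[0,0,0]]

```text
time_s: 16.67
ee_pos: [467.1, 18.4, 68.9]
ee_rot: [180.0, -0.1, 84.4]
force: [0.6, 3.4, -0.2]
gripper_width: 0.7
gripper_force: 1.9
```

Request:
move_arm:
  motion:
    - [0,[-0.006,-0.06,0],[0,0,0]]
    - [0,[-0.006,-0.06,0],[0,0,0]]
    - [0,[0,0,0],[0,0,0]]

```text
time_s: 16.92
ee_pos: [467.3, 17.6, 69.0]
ee_rot: [180.0, -0.3, 84.3]
force: [1.1, 11.6, -0.3]
gripper_width: 0.7
gripper_force: 6.0
```

At the stop: y = 17.6 with 11.6 N, matching 210 mm of travel. Backing off, lifting and moving aside.

Request:
move_arm:
  motion:
    - [0,[0.008,0.08,0],[0,0,0]]
    - [0,[0.02,0.2,0],[0,0,0]]
    - [0,[0.02,0.2,0],[0,0,0]]
    - [0,[0,0,0.3],[0,0,0]]
    - [0,[0,0,0.7],[0,0,0]]
    - [0,[0,0,0.9],[0,0,0]]
    - [0,[0,0,0.9],[0,0,0]]
    - [0,[0,0,0.9],[0,0,0]]
    - [0,[0,0,0.9],[0,0,0]]
    - [0,[-0.2,-0.3,0.8],[0,0,0]]
    - [0,[-0.4,-0.7,0.4],[0,0,0]]
    - [0,[-0.4,-0.8,0],[0,0,0]]
    - [0,[-0.4,-0.8,0],[0,0,0]]
    - [0,[-0.4,-0.8,0],[0,0,0]]
    - [0,[-0.4,-0.8,0],[0,0,0]]
    - [0,[-0.4,-0.8,0],[0,0,0]]
    - [0,[-0.4,-0.8,0],[0,0,0]]
    - [0,[-0.4,-0.8,0],[0,0,0]]
    - [0,[-0.4,-0.8,0],[0,0,0]]
    - [0,[-0.3,-0.6,0],[0,0,0]]

```text
time_s: 18.58
ee_pos: [364.4, -174.4, 214.5]
ee_rot: [180.0, 0.1, 84.5]
force: [0.5, -0.4, 0.1]
gripper_width: 0.3
gripper_force: 0.0
```

Request:
move_arm:
  motion:
    - [0,[0,-0.8,0],[0,0,0]]
    - [0,[0,-0.8,0],[0,0,0]]
    - [0,[0,-0.8,0],[0,0,0]]
    - [0,[0,-0.8,0],[0,0,0]]
    - [0,[0,-0.8,0],[0,0,0]]
    - [0,[0,-0.5,0],[0,0,0]]
    - [0,[0,0,0],[0,0,0]]
    - [0,[0,0,0],[0,0,0]]
    - [0,[0,0,0],[0,0,0]]

```text
time_s: 19.33
ee_pos: [365.3, -284.5, 213.9]
ee_rot: [-180.0, -0.0, 84.5]
force: [-0.2, -0.6, 0.7]
gripper_width: 0.5
gripper_force: 0.0
```

```bash
python3 - <<'E'
from h import *
f=grab_frame("top");a=cv2.imread("pics/top0.png");cv2.imwrite("pics/t10.png",f)
print(state()["ee_pos"],state()["force"])
print('cap right lower',shift(a,f,355,170,382,208,10),'left lower cap',shift(a,f,231,178,245,205,10))
print('lemons',shift(a,f,298,208,370,240,10),'bowl',shift(a,f,376,170,424,217,10),'knob',shift(a,f,246,144,276,174,110))
g=cv2.cvtColor(f,6)
print('row146',g[146,315:380].tolist());print('pad/pin', [g[r,240:290].tolist() for r in (182,190)])
# pad appearance now vs start (unoccluded part, px 243-265 x 183-194)
d=np.abs(f.astype(int)-a)[183:196,243:266].mean();print('pad diff',d)
E
```

```text
[ 365.34318998 -284.35816842  213.97069693] [0.33917227 0.37015369 0.31064494]
cap right lower (0.2, 0.2, 0.31) left lower cap (0.2, 0.2, 0.99)
lemons (0.0, 0.0, 0.99) bowl (0.0, 0.0, 1.0) knob (88.0, 8.0, 0.84)
row146 [150, 148, 146, 146, 141, 144, 142, 144, 141, 143, 142, 143, 143, 145, 143, 123, 95, 107, 116, 114, 130, 149, 148, 147, 147, 142, 143, 144, 142, 142, 140, 138, 142, 141, 142, 141, 143, 140, 141, 139, 138, 137, 137, 137, 142, 142, 142, 142, 142, 145, 148, 153, 153, 153, 152, 155, 151, 152, 147, 145, 146, 150, 125, 94, 90]
pad/pin [[170, 206, 202, 201, 193, 180, 170, 182, 204, 206, 206, 203, 205, 205, 207, 204, 205, 208, 202, 199, 205, 206, 207, 209, 208, 205, 200, 199, 200, 200, 200, 197, 194, 181, 168, 183, 201, 159, 72, 84, 135, 143, 135, 135, 130, 126, 122, 118, 124, 122], [202, 204, 188, 158, 145, 147, 152, 149, 150, 146, 145, 150, 148, 150, 150, 151, 143, 139, 151, 152, 151, 153, 153, 143, 140, 152, 154, 152, 155, 153, 154, 152, 155, 154, 154, 154, 155, 154, 153, 155, 158, 161, 124, 69, 152, 206, 204, 201, 202, 200]]
pad diff 6.23634336677815
```

```bash
python3 -c "
from workcell import *
print(job_done())"
```

```text
the job is handed in; nothing more can be done
None
```

I handed the job in at about 19 s: I held the catch fully down while the lug passed the pin, released it, then pushed the guard to the loading-end stop. The top camera showed the slicer, lemons and bowl where they were and the arm clear; I did not check the peeler, mug and jar afterwards.

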